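# Crank out the printer bed and press the calibration plate onto its pin

## Robot

A 7-joint arm with a two-finger parallel gripper is mounted at the origin on the work surface. World frame = base frame: x ahead of the robot, y to its left, z up, the work surface at z = 0. Lengths are in m, angles in rad, forces in N, time in s.
With the tool pointing down it reaches from about 0.4 to 0.85 m from the base axis. Payload 10.4 kg.
Tool frame: the origin (TCP) lies on the centre line of the jaws, within the pads' length; the fingertips stand ahead of it and the grasp point (between the pads) is the TCP (env.tip_extent is the z of the fingertips in the tool frame, in m); z points along the fingers, y is the line along which they close (so a half turn about z gives the same grasp; the last joint's range is limited). The gripper opens to 87 mm and grips with 3 to 60 N. Pads are 19 mm wide; open, the fingers measure 117 mm over their backs; the gripper's body (75 mm by 190 mm) begins 51 mm behind the grasp point.
Start: joints at [1.198, 0.332, -0.065, 1.46, 0.022, 1.35, -0.088], TCP at [0.214, -0.587, 0.242] pointing down, gripper open.
Joint ranges: [-2.6, 2.6], [-0.5, 2.12], [-1.47, 1.34], [0.16, 2.42], [-1.27, 4.41], [0.06, 2.06], [-2.6, 2.6]. Speed limits (rad/s): [2.22, 2.22, 2.79, 2.79, 3.14, 3.14, 3.14].

## Interface

Orientations are given as a unit quaternion [x, y, z, w].
In Python, from rig import sensors, eyes, workorder, nets, env gives the robot as it stands. The module is installed in compiled form; this text tells all that it offers.
- The arm moves only by the shell command python3 -m creep 'ROWS' [FORCE]. ROWS is JSON, one flat list of numbers, 7 for each row, row after row: the shift along the world's x, y, z each as a share of 3 cm, from -1 to 1, then the turn, a rotation vector about the world's x, y, z each as a share of 5 degrees, from -1 to 1, then the opening in per cent of the stroke, from 0 (shut) to 100 (fully open). A call has 1 to 8 rows; each row shifts and turns the commanded pose from where the row before left it; what a row does not reach is not made up. A row lasts 1/8 s, in which the tool goes at most 62.5 mm and 10.7 degrees, less where a joint would pass 70% of its speed; a pose out of reach is approached as far as the arm can. A call with a number of a shift or a turn outside -1 to 1 is refused whole. A call with a gripper value outside its range is refused whole. The fingers move at their own pace and stop on an object; FORCE is the grip in N (left out, the last holds). Time passes only in rows, so rows that do not move let the fingers close. It gives the time, the measured TCP pose, the force, the opening and the grip force at its end, in the units of the state.
- sensors.get_state(): the state, without advancing time (a new reading comes with each control period).
- eyes.grab_frame(name): name is "scene" or "top" or "wrist"; returns a dict with "frame" (480x640x3 uint8, red, green, blue), "range_z" (480x640 float32, m along the optical axis (not along the pixel's ray), 0 where there is no reading), "camera_matrix" (3x3 intrinsics, pixels), "R" (3x3) and "t" (3): a world point X has camera coordinates R X + t; the wrist camera has in their place "hand_eye" (4x4, takes a point from camera to tool coordinates, whose origin is the TCP and whose axes are the flange's). Camera axes: x right, y down, z forward; pixel columns grow to the right and rows downward; lengths in m; the calibration is good to about 2 mm. A picture is of the moment at which its call begins: read the wrist's pose just before it.
- workorder.close_job(): hands the job in; it is judged then, once.
Trained networks look in a picture, given as the dict that the camera call returned (one of the last four; its "shot" number tells which), for a name from the list of things; names that differ only in an ending like _2 or _b are one class to them, and where a whole thing is asked for, a point or a joint stands for the part that bears it (a point fixed in the world has none). Each returns a list of dicts, best first, with "p" (0 to 1); they miss things now and then, are a little off and sometimes report something else, mostly with a low value. They report only what shows in the picture. A call takes as long as a camera call. They do not tell look-alikes from the thing itself.
- nets.regions_of(picture, name): "region" (480x640 bool, what is visible of it) and "position" ([row, column] in pixels, amid what is visible of it).
The state is a dict: "t": time; "q": joint angles; "dq": joint speeds; "joint_efforts": joint torques, N m; "ee_pos": TCP position; "ee_rot": TCP orientation; "force": force on the tool from outside, world axes, zero at the start; "torque": the same for the moment, N m; "opening": opening from 0.0 (shut) to 1.0 (fully open); "gripper_force": force on a finger pad.
Only numpy, scipy, OpenCV 4.12 (cv2) and the standard library are available. Lean on these libraries where they do the work, as an engineer would, in place of code of your own. Each camera call takes 0.05 s, during which the arm holds its last target. There are 200 camera calls.

## Task

Turn the printer's hand crank counter-clockwise (seen from above) all the way to its stop, a little over two turns, so that the bed comes fully out from under the print head. Then lift the black calibration plate by its orange grip, lay it square on the bed over the locating pin, sliding it until its hidden hole drops over the pin and it lies flat, and press it down until the bed has sunk about 5 mm or more on its springs. Finish while still holding the plate pressed down, and leave the other things on the bench alone.

Things in the scene. Friction and masses are not known exactly. Their poses are not given: they have to be found in the camera images.
- plate: black plate 110 (its x) x 90 (y) x 10 mm with a white outline; on its middle an orange grip bar 60 long (x), 22 wide (y), 34 high (top 44 above the underside). 0.25 kg, starts flat on the bench right of the printer. Origin: centre of the underside = mouth of the hidden hole, 13 mm across, 10 deep, closed above by the grip. May be fitted either way round (180 degrees)
- pin (a point): foot of the upright brass locating pin at the centre of the bed's top (aluminium, 140 x 140), 78 mm above the bench unpressed. Pin 10 mm across, 8 tall, tip tapered to 6. x: along the bed's travel, away from the robot; z up. Moves with the bed. With the plate home, its origin is at this point and its x along this x, either way
- bed (a joint): how far the bed is pressed down on its springs, m: 0 at rest at the top, 0.010 at the bottom stop. The springs carry the plate without sinking; beyond its weight they need about 3 N to start and 2 N more per mm (about 15 N at 6 mm)
- carriage (a joint): how far the bed has come out from under the print head, towards the robot (along -x of pin), m: 0 fully under the head, 0.12 at its stop. Driven only by the crank through a belt, about 54 mm per turn; stays where left, holds about 8 N of sideways push. Fully out, the pin stands 95 mm in front of the print head's front
- crank (a joint): angle of the hand crank, rad, growing counter-clockwise seen from above: 0 with the carriage fully in, 14.0 at the stop (2.2 turns in all); it starts between 0 and 1.4. Turns easily, under 3 N at the handle
- crank_axis (a point): point on the crank's upright axis, on top of the gearbox at the printer's left side, 56 mm above the bench. The hub reaches 72 mm above the bench
- handle (a point): centre of the top of the crank's handle: an upright orange cylinder 18 mm in diameter and 50 mm tall, from 72 to 122 mm above the bench, that spins freely on the crank arm, 40 mm from the crank's axis. The arm below it is 18 mm wide, its top 70 mm above the bench
- glue_stick: bystander, to be left alone: small upright glue stick with a yellow cap, 28 across, 95 high
- printed_pot: bystander, to be left alone: blue printed pot, 70 across, 65 high
- nozzle_tray: bystander, to be left alone: grey divided tray, 110 x 80 x 30 mm
- scraper: bystander, to be left alone: bed scraper lying on the bench
- screwdriver: bystander, to be left alone: red screwdriver lying on the bench
- fan_spare: bystander, to be left alone: spare black fan, 50 x 50 x 20 mm
Not all that is in view belongs to the job. What is shaped like the plate but blue, brown or green is not meant.

How it is judged:
By the outcome, as a careful person would: the job done as asked, in the order asked, and still so for the second after the job is handed in, while the arm keeps its last pose, push and grip.
It also fails if it takes over 72 s, if anything falls off the work surface, if the arm or the gripper's body presses on something with over 40 N, if the wrist force passes 120 N, or if a joint passes its speed limit or range.

## Working session

There is one attempt and no reset: what is moved stays moved. The work goes in short steps, Python scripts to look and compute and a shell command to move; the robot and the scene stay as the last step left them, time stands still between calls to the robot, and variables do not carry over. Pictures are saved under pics/ and viewed, at most 10 in all, crops included, and the job is handed in when it is done.

```bash
mkdir -p pics
cat > h.py <<'E'
import numpy as np, cv2
from scipy.spatial.transform import Rotation as Rn
from rig import sensors, eyes, workorder, nets, env
def world(f,st=None):
    z=f["range_z"].astype(float);K=f["camera_matrix"];v,u=np.mgrid[:480,:640]
    P=np.stack([(u-K[0,2])/K[0,0]*z,(v-K[1,2])/K[1,1]*z,z],-1)
    if "R" in f: W=(P-f["t"])@f["R"]
    else:
        H=f["hand_eye"];W=P@H[:3,:3].T+H[:3,3];W=W@Rn.from_quat(st["ee_rot"]).as_matrix().T+st["ee_pos"]
    W[z==0]=np.nan
    return W
def save(n,im): cv2.imwrite("pics/"+n+".png",im[...,::-1])
E
python3 - <<'E'
from h import *
s=sensors.get_state();print({k:np.round(v,3) for k,v in s.items()},env.tip_extent)
ims=[]
for c in("top","scene"):
    f=eyes.grab_frame(c);W=world(f);save(c+"0",f["frame"])
    for n in("plate","pin","bed","crank","handle"):
        for r in nets.regions_of(f,n)[:4]:
            m=r["region"]; print(c,n,round(r["p"],2),np.round(r["position"]),m.sum(),np.round(np.nanmedian(W[m],0),3),"zmax",np.round(np.nanpercentile(W[m][:,2],97),3))
E
```

```text
{'t': np.float64(0.0), 'q': array([ 1.198,  0.333, -0.065,  1.461,  0.022,  1.35 , -0.089]), 'dq': array([ 0.   ,  0.002, -0.001,  0.001,  0.   , -0.001, -0.001]), 'joint_efforts': array([ 2.0000e-03, -6.2326e+01,  2.6000e-02, -3.8990e+01, -6.1000e-02,
        4.0000e-02,  0.0000e+00]), 'ee_pos': array([ 0.214, -0.587,  0.241]), 'ee_rot': array([ 0.985,  0.174, -0.   , -0.001]), 'force': array([-0.366, -0.523, -0.01 ]), 'torque': array([ 0.038, -0.015, -0.009]), 'gripper_force': np.float64(0.0), 'opening': np.float64(0.999)} 0.019
top plate 0.96 [250. 433.] 1596 [ 0.467 -0.352  0.012] zmax 0.047
top plate 0.69 [300. 363.] 1588 [ 0.347 -0.174  0.012] zmax 0.047
top plate 0.6 [320. 433.] 1681 [ 0.302 -0.355  0.012] zmax 0.047
top plate 0.58 [328. 512.] 1724 [ 0.281 -0.544  0.012] zmax 0.047
top pin 0.59 [175. 280.] 2298 [0.648 0.023 0.079] zmax 0.085
top bed 0.66 [177. 280.] 2235 [0.647 0.023 0.079] zmax 0.085
top crank 0.75 [221. 200.] 201 [0.552 0.212 0.074] zmax 0.125
top crank 0.49 [295. 163.] 435 [0.371 0.311 0.024] zmax 0.03
top crank 0.4 [175. 275.] 2342 [0.648 0.025 0.079] zmax 0.085
top handle 0.47 [224. 205.] 56 [0.536 0.188 0.121] zmax 0.126
scene plate 0.98 [231. 289.] 1140 [ 0.358 -0.17   0.011] zmax 0.046
scene plate 0.84 [253. 210.] 1184 [ 0.481 -0.349  0.011] zmax 0.046
scene plate 0.79 [194. 169.] 908 [ 0.294 -0.541  0.011] zmax 0.046
scene plate 0.61 [207. 229.] 1036 [ 0.312 -0.353  0.011] zmax 0.046
scene pin 0.57 [342. 339.] 1500 [0.718 0.031 0.078] zmax 0.09
scene bed 0.97 [342. 338.] 1380 [0.717 0.028 0.078] zmax 0.083
scene crank 0.74 [309. 195.] 1637 [ 0.655 -0.335  0.015] zmax 0.032
scene crank 0.56 [294. 425.] 312 [0.549 0.203 0.073] zmax 0.123
scene handle 0.66 [317. 352.] 14424 [0.717 0.045 0.053] zmax 0.247
scene handle 0.51 [285. 423.] 105 [0.544 0.192 0.104] zmax 0.125
scene handle 0.35 [257. 464.] 526 [0.374 0.302 0.019] zmax 0.028
```

View pics/top0.png

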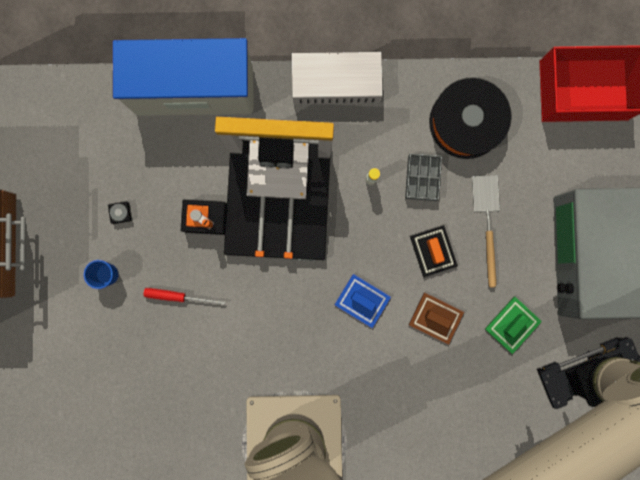

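View pics/scene0.png

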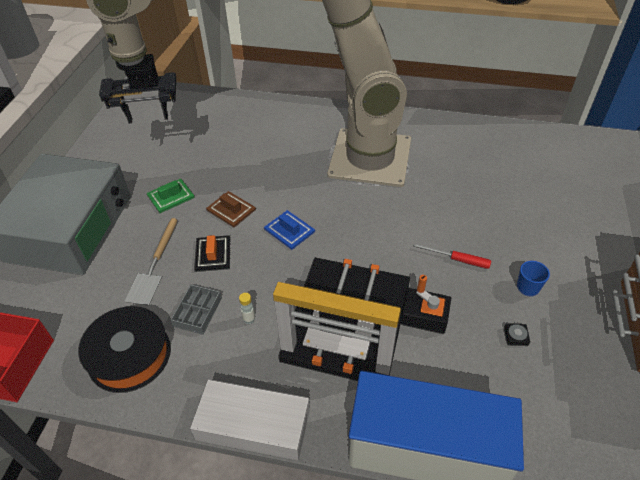

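Candidates for the plate (top view): black with orange grip (row 250, col 433), blue (300,363), brown (320,433), green (328,512). I choose the black one with the orange grip. The crank is at about (216,200), left of the printer. I'll check a crop and measure the crank and the printer's yaw.

Run:
```python
from h import *
f=eyes.grab_frame("top");W=world(f);im=f["frame"]
a=cv2.resize(im[205:295,385:475],(400,400),interpolation=cv2.INTER_CUBIC);b=cv2.resize(im[180:270,170:260],(400,400),interpolation=cv2.INTER_CUBIC)
save("crop",np.hstack([a,b]))
def pr(n,m): 
    p=W[m];p=p[np.isfinite(p[:,2])];print(n,len(p),np.round(p.mean(0),4),np.round(np.percentile(p,[2,98],axis=0),3).tolist());return p
box=np.zeros((480,640),bool);box[180:270,170:240]=1
z=W[...,2]
pr("handle top",box&(z>.113)&(z<.13))
pr("arm/hub",box&(z>.064)&(z<.08))
pr("gearbox",box&(z>.045)&(z<.062))
hsv=cv2.cvtColor(im,cv2.COLOR_RGB2HSV)
big=np.zeros((480,640),bool);big[100:140,200:345]=1
p=pr("gantry",big&(z>.2)); (c,s,a)=cv2.minAreaRect(p[:,:2].astype(np.float32));print(c,s,a)
pb=np.zeros((480,640),bool);pb[110:270,215:345]=1
p=pr("bed",pb&(z>.072)&(z<.084)&(hsv[...,1]<60)&(hsv[...,2]>120));print(cv2.minAreaRect(p[:,:2].astype(np.float32)))
p=pr("base",pb&(z>.01)&(z<.07));print(cv2.minAreaRect(p[:,:2].astype(np.float32)))
for zz in np.arange(0.01,.26,.02):
  q=W[pb&(z>zz)&(z<=zz+.02)]
  if len(q)>10: print(round(zz,2),len(q),np.round(np.percentile(q,[2,98],axis=0)[:,:2],3).tolist())
pl=np.zeros((480,640),bool);pl[215:290,400:465]=1
p=pr("grip",pl&(z>.035));print(cv2.minAreaRect(p[:,:2].astype(np.float32)))
p=pr("plate",pl&(z>.006));print(cv2.minAreaRect(p[:,:2].astype(np.float32)))
```

```text
handle top 48 [0.5377 0.1904 0.1224] [[0.531, 0.182, 0.113], [0.545, 0.198, 0.128]]
arm/hub 133 [0.5579 0.2184 0.0723] [[0.542, 0.187, 0.066], [0.572, 0.235, 0.079]]
gearbox 1168 [0.5609 0.2097 0.0513] [[0.521, 0.16, 0.046], [0.599, 0.261, 0.058]]
gantry 2143 [0.7226 0.0229 0.2441] [[0.702, -0.098, 0.226], [0.745, 0.141, 0.251]]
(0.7250861525535583, 0.022195622324943542) (0.2504797577857971, 0.03609446808695793) 85.9955825805664
bed 2067 [0.6517 0.0248 0.0788] [[0.603, -0.042, 0.073], [0.726, 0.094, 0.083]]
((0.6669704914093018, 0.025797266513109207), (0.13945196568965912, 0.13264787197113037), 85.94056701660156)
base 8778 [0.5701 0.0385 0.0325] [[0.46, -0.09, 0.023], [0.741, 0.17, 0.052]]
((0.6298491954803467, 0.026375114917755127), (0.3967365324497223, 0.3148512542247772), 0.7407922148704529)
0.01 3127 [[0.455, -0.092], [0.821, 0.158]]
0.03 5380 [[0.462, -0.089], [0.733, 0.165]]
0.05 271 [[0.463, -0.093], [0.731, 0.18]]
0.07 2375 [[0.602, -0.045], [0.729, 0.097]]
0.09 57 [[0.701, -0.099], [0.729, 0.144]]
0.11 61 [[0.668, -0.099], [0.727, 0.144]]
0.13 220 [[0.66, -0.093], [0.731, 0.138]]
0.15 204 [[0.656, -0.096], [0.726, 0.141]]
0.17 747 [[0.66, -0.082], [0.718, 0.128]]
0.19 279 [[0.665, -0.095], [0.719, 0.138]]
0.21 91 [[0.701, -0.095], [0.718, 0.139]]
0.23 1976 [[0.702, -0.098], [0.745, 0.141]]
0.25 73 [[0.704, -0.098], [0.744, 0.143]]
grip 229 [ 0.4679 -0.3552  0.0447] [[0.441, -0.37, 0.037], [0.495, -0.34, 0.052]]
((0.4679478406906128, -0.3557496666908264), (0.05944700166583061, 0.023061826825141907), 17.319244384765625)
plate 1714 [ 0.4676 -0.3544  0.0157] [[0.398, -0.411, 0.006], [0.534, -0.292, 0.048]]
((0.46469834446907043, -0.3516000807285309), (0.15982699394226074, 0.18477028608322144), 89.22471618652344)
```

View pics/crop.png

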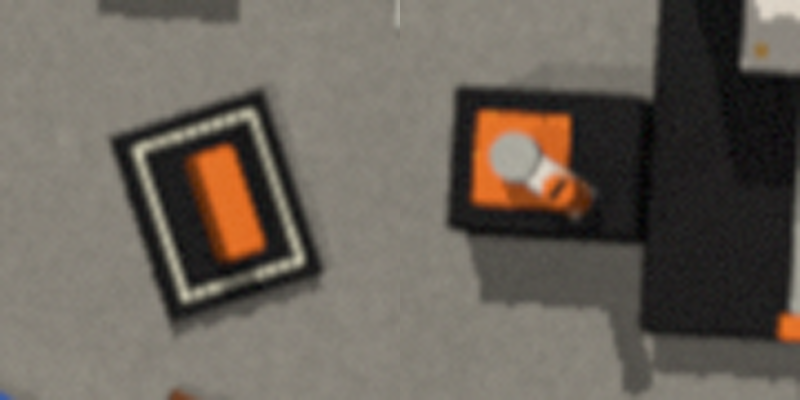

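The crop shows the black plate with the white outline and orange grip bar (left), grip axis about 17° from world x. The crank (right) has its hub near (215,195) and its handle to the lower right. Printer yaw is about -4°. Now moving to the crank.

```bash
python3 -m creep '[0.7,1,0,0,0,-0.6,60, 0.7,1,0,0,0,-0.6,60, 0.7,1,0,0,0,-0.6,60, 0.7,1,0,0,0,-0.6,60, 0.7,1,0,0,0,-0.6,60, 0.7,1,0,0,0,-0.6,60, 0.7,1,0,0,0,-0.6,60, 0.7,1,0,0,0,-0.6,60]' 5
python3 -m creep '[0.5,1,0,0,0,0,60, 0.5,1,0,0,0,0,60, 0.5,1,0,0,0,0,60, 0.5,1,0,0,0,0,60, 0.5,1,0,0,0,0,60, 0.5,1,0,0,0,0,60, 0.5,1,0,0,0,0,60, 0.5,1,0,0,0,0,60]'
python3 -m creep '[0,1,0,0,0,0,60, 0,1,0,0,0,0,60, 0,1,0,0,0,0,60, 0,1,0,0,0,0,60, 0,1,0,0,0,0,60, 0,1,0,0,0,0,60, 0,1,0,0,0,0,60, 0,0,0,0,0,0,60]'
python3 - <<'E'
from h import *
s=sensors.get_state();f=eyes.grab_frame("wrist");save("w1",f["frame"]);W=world(f,s);z=W[...,2]
hsv=cv2.cvtColor(f["frame"],cv2.COLOR_RGB2HSV);print(np.round(Rn.from_quat(s["ee_rot"]).as_matrix(),3).tolist(), s["ee_pos"])
b=(abs(W[...,0]-.55)<.09)&(abs(W[...,1]-.2)<.09)
m=b&(z>.115)&(z<.13);p=W[m];print("handle",len(p),p.mean(0),np.percentile(p,[2,98],axis=0).round(3).tolist()) if len(p) else print("none")
m=b&(z>.066)&(z<.078)&(hsv[...,1]<60);p=W[m];print("hub/arm",len(p));
if len(p): print(p.mean(0),np.percentile(p,[2,98],axis=0).round(3).tolist())
for n in("crank","handle"):
  for r in nets.regions_of(f,n)[:2]: print(n,r["p"],np.round(r["position"]),np.nanmedian(W[r["region"]],0))
E
```

```text
t: 1.65
ee_pos: [0.3828, -0.3461, 0.2418]
ee_rot: [0.999, -0.035, 0.0, 0.0]
force: [-0.1, -0.6, -0.2]
opening: 0.601
gripper_force: 0.0
t: 2.65
ee_pos: [0.5026, -0.1062, 0.2418]
ee_rot: [0.999, -0.035, 0.0, 0.0]
force: [0.6, -0.7, -0.8]
opening: 0.6
gripper_force: 0.0
t: 3.65
ee_pos: [0.5019, 0.1054, 0.2418]
ee_rot: [0.999, -0.033, 0.0, -0.0]
force: [0.3, -1.0, 0.6]
opening: 0.601
gripper_force: 0.0
[[0.998, -0.065, 0.0], [-0.065, -0.998, 0.001], [0.0, -0.001, -1.0]] [0.50186016 0.10535074 0.24179711]
handle 475 [0.53519469 0.19118457 0.12036527] [[0.527, 0.184, 0.116], [0.543, 0.199, 0.122]]
hub/arm 1168
[0.55412989 0.21759561 0.06986709] [[0.541, 0.191, 0.067], [0.569, 0.236, 0.072]]
crank 0.68 [187. 189.] [0.54594332 0.20618791 0.07098012]
crank 0.24 [293.  28.] [0.43434312 0.43510207 0.00339846]
handle 0.56 [202. 203.] [0.53594784 0.18786621 0.11953253]
```

View pics/w1.png

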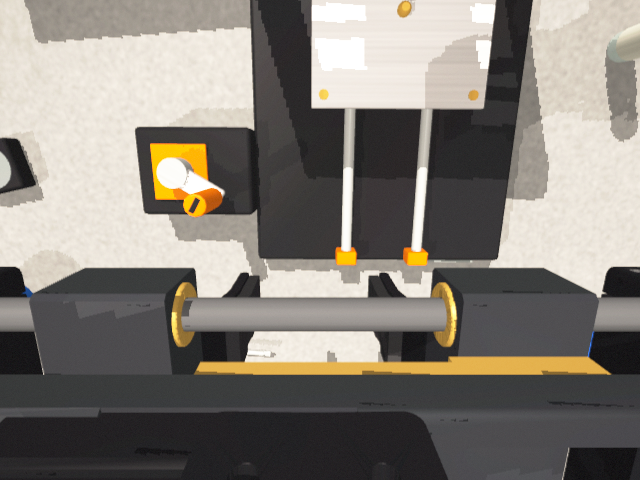

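The wrist picture shows the handle top at (204,195), hub at (172,172) and the pin at (8,405). The handle measures (0.535, 0.191, 0.120), which agrees with the 122 mm given. Descending over it.

```bash
python3 - <<'E'
from h import *
s=sensors.get_state();f=eyes.grab_frame("wrist");W=world(f,s)
for a in [(172,172),(172,166),(172,178),(166,172),(178,172)]: print(a,W[a[0],a[1]].round(4))
E
python3 -m creep '[0.37,0.95,0,0,0,0,60, 0.37,0.95,0,0,0,0,60, 0.37,0.95,0,0,0,0,60, 0,0,-0.9,0,0,0,60, 0,0,-0.9,0,0,0,60, 0,0,-0.9,0,0,0,60, 0,0,-0.9,0,0,0,60, 0,0,-0.9,0,0,0,60]'
python3 -m creep '[0,0,-0.15,0,0,0,20, 0,0,0,0,0,0,15, 0,0,0,0,0,0,10, 0,0,0,0,0,0,10]' 5
```

```text
(172, 172) [0.5598 0.2201 0.0703]
(172, 166) [0.5601 0.2252 0.0705]
(172, 178) [0.5594 0.215  0.0703]
(166, 172) [0.5648 0.2191 0.0707]
(178, 172) [0.5547 0.221  0.0702]
t: 4.85
ee_pos: [0.5359, 0.187, 0.1056]
ee_rot: [0.999, -0.035, 0.0, 0.0]
force: [0.4, -0.7, -0.4]
opening: 0.599
gripper_force: 0.0
t: 5.35
ee_pos: [0.5361, 0.1892, 0.1032]
ee_rot: [0.999, -0.034, 0.001, -0.001]
force: [-0.2, 5.2, 0.8]
opening: 0.227
gripper_force: 2.3
```

```bash
python3 -m creep '[0.468,-0.228,0,0,0,0,10, 0.519,-0.031,0,0,0,0,10, 0.492,0.170,0,0,0,0,10, 0.389,0.345,0,0,0,0,10, 0.228,0.468,0,0,0,0,10, 0.031,0.519,0,0,0,0,10, -0.170,0.492,0,0,0,0,10, -0.345,0.389,0,0,0,0,10]'
python3 -m creep '[-0.468,0.228,0,0,0,0,10, -0.519,0.031,0,0,0,0,10, -0.492,-0.170,0,0,0,0,10, -0.389,-0.345,0,0,0,0,10, -0.228,-0.468,0,0,0,0,10, -0.031,-0.519,0,0,0,0,10, 0.170,-0.492,0,0,0,0,10, 0.345,-0.389,0,0,0,0,10]'
```

```text
t: 6.35
ee_pos: [0.5829, 0.2535, 0.1021]
ee_rot: [0.999, -0.034, -0.0, -0.0]
force: [0.2, 0.5, 0.0]
opening: 0.101
gripper_force: 0.0
t: 7.35
ee_pos: [0.5364, 0.1868, 0.1022]
ee_rot: [0.999, -0.035, 0.0, 0.0]
force: [-0.7, 0.1, 0.3]
opening: 0.103
gripper_force: 0.9
```

Run:
```python
from h import *
f=eyes.grab_frame("scene");W=world(f);im=f["frame"];save("s2",cv2.resize(im[230:400,250:480],(690,510),interpolation=cv2.INTER_CUBIC))
z=W[...,2];b=(abs(W[...,0]-.56)<.07)&(abs(W[...,1]-.22)<.07)
hsv=cv2.cvtColor(im,cv2.COLOR_RGB2HSV)
m=b&(z>.08)&(z<.126)&(hsv[...,1]>150);print(m.sum(),W[m].mean(0) if m.any() else 0)
```

```text
124 [0.55898512 0.18477562 0.10686745]
```

View pics/s2.png

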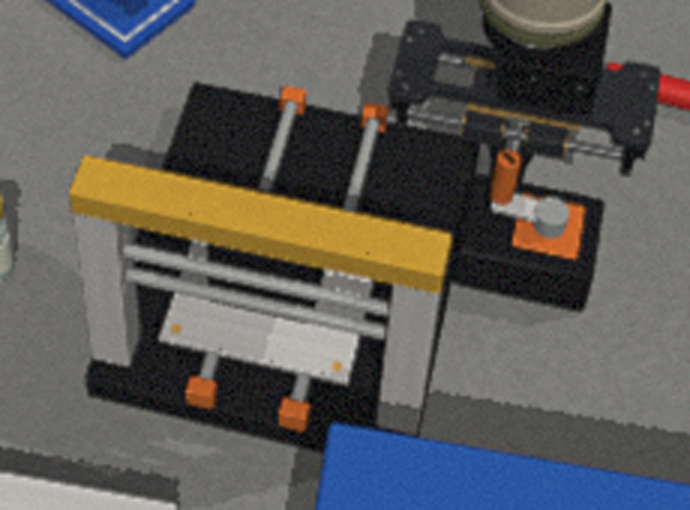

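The picture shows the handle standing upright in front of the fingers at (175,507): it slipped out after about 30° under too weak a grip. Regripping it harder.

```bash
python3 -m creep '[-0.2,0,0,0,0,0,60, 0,0,0,0,0,0,60, 0,0,0,0,0,0,60, 0.45,-0.1,0,0,0,0,60, 0.45,-0.1,0,0,0,0,60, 0,0,0,0,0,0,60]' 30
python3 - <<'E'
from h import *
s=sensors.get_state();print(s["ee_pos"].round(4))
for n in("top","scene"):
  f=eyes.grab_frame(n);W=world(f);z=W[...,2];b=(abs(W[...,0]-.56)<.05)&(abs(W[...,1]-.19)<.05)
  hsv=cv2.cvtColor(f["frame"],cv2.COLOR_RGB2HSV)
  m=b&(z>.08)&(z<.126)&(hsv[...,1]>150)&(hsv[...,2]>60);p=W[m]
  if len(p): print(n,len(p),p.mean(0),np.percentile(p,[3,97],axis=0).round(3).tolist())
  w=nets.regions_of(f,"handle")[:1]
  print([ (r["p"],np.nanmedian(W[r["region"]],0)) for r in w])
E
```

```text
t: 8.15
ee_pos: [0.5578, 0.1816, 0.1018]
ee_rot: [0.999, -0.035, 0.0, -0.0]
force: [0.2, -0.4, -0.6]
opening: 0.588
gripper_force: 0.0
[0.5578 0.1816 0.1018]
[]
scene 96 [0.56317875 0.18459517 0.10475763] [[0.558, 0.177, 0.082], [0.567, 0.192, 0.124]]
[(0.58, array([0.56337353, 0.1838686 , 0.10581128]))]
```

```bash
python3 -m creep '[0,0,0,0,0,0,12, 0,0,0,0,0,0,10, 0,0,0,0,0,0,10, 0,0,0,0,0,0,10, 0,0,0,0,0,0,10, 0,0,0,0,0,0,10]' 30
```

```text
t: 9.1
ee_pos: [0.5564, 0.1845, 0.1022]
ee_rot: [0.999, -0.034, 0.0, -0.001]
force: [1.5, 6.8, -3.0]
opening: 0.198
gripper_force: 30.0
```

```bash
python3 -m creep '[0.218,0.1,0,0,0,0,10, 0.258,0.032,0,0,0,0,10, 0.453,0.255,0,0,0,0,10, 0.321,0.409,0,0,0,0,10, 0.140,0.501,0,0,0,0,10]'
```

```text
t: 9.72
ee_pos: [0.6003, 0.2209, 0.1022]
ee_rot: [0.999, -0.035, 0.001, 0.0]
force: [2.6, -3.0, 2.4]
opening: 0.194
gripper_force: 30.0
```

```bash
python3 -m creep '[-0.062,0.516,0,0,0,0,10, -0.255,0.453,0,0,0,0,10, -0.409,0.321,0,0,0,0,10, -0.501,0.140,0,0,0,0,10, -0.516,-0.062,0,0,0,0,10, -0.453,-0.255,0,0,0,0,10, -0.321,-0.409,0,0,0,0,10, -0.140,-0.501,0,0,0,0,10]'
python3 -m creep '[0.062,-0.516,0,0,0,0,10, 0.255,-0.453,0,0,0,0,10, 0.409,-0.321,0,0,0,0,10, 0.501,-0.140,0,0,0,0,10, 0.516,0.062,0,0,0,0,10, 0.453,0.255,0,0,0,0,10, 0.321,0.409,0,0,0,0,10, 0.140,0.501,0,0,0,0,10]'
```

```text
t: 10.72
ee_pos: [0.5198, 0.2264, 0.1023]
ee_rot: [0.999, -0.035, 0.002, -0.0]
force: [20.9, 1.5, -11.8]
opening: 0.196
gripper_force: 29.9
t: 11.72
ee_pos: [0.6001, 0.2196, 0.1022]
ee_rot: [0.999, -0.036, 0.001, 0.001]
force: [4.0, -3.1, 2.9]
opening: 0.192
gripper_force: 30.0
```

```bash
python3 -m creep '[-0.022,0.516,0,0,0,0,10, -0.255,0.453,0,0,0,0,10, -0.389,0.321,0,0,0,0,10, -0.501,0.140,0,0,0,0,10, -0.516,-0.062,0,0,0,0,10, -0.453,-0.255,0,0,0,0,10, -0.321,-0.409,0,0,0,0,10, -0.140,-0.501,0,0,0,0,10]'
python3 -m creep '[0.062,-0.516,0,0,0,0,10, 0.255,-0.453,0,0,0,0,10]'
python3 - <<'E'
from h import *
f=eyes.grab_frame("top");W=world(f);z=W[...,2];im=f["frame"];hsv=cv2.cvtColor(im,cv2.COLOR_RGB2HSV)
pb=np.zeros((480,640),bool);pb[110:270,215:345]=1
p=W[pb&(z>.072)&(z<.084)&(hsv[...,1]<60)&(hsv[...,2]>120)];print(p.mean(0),cv2.minAreaRect(p[:,:2].astype(np.float32)))
E
```

```text
t: 12.72
ee_pos: [0.52, 0.2269, 0.1022]
ee_rot: [0.999, -0.034, 0.001, -0.0]
force: [13.9, 1.6, -6.3]
opening: 0.195
gripper_force: 30.0
t: 12.98
ee_pos: [0.5292, 0.199, 0.1022]
ee_rot: [0.999, -0.034, 0.0, -0.001]
force: [7.7, 8.9, -5.5]
opening: 0.196
gripper_force: 30.0
[0.54253767 0.03368441 0.07866451] ((0.5655121803283691, 0.033097825944423676), (0.1402735561132431, 0.14053069055080414), 85.71814727783203)
```

```bash
python3 -m creep '[0.190,-0.170,0,0,0,0,10, 0.219,-0.151,0,0,0,0,10, 0,0,0,0,0,0,10]'
python3 -m creep '[0.244,-0.090,0,0,0,0,10, 0.257,-0.050,0,0,0,0,10, 0,0,0,0,0,0,10]'
```

```text
t: 13.4
ee_pos: [0.5424, 0.1887, 0.1022]
ee_rot: [0.999, -0.035, 0.0, -0.0]
force: [2.8, 3.5, 1.1]
opening: 0.195
gripper_force: 30.0
t: 13.78
ee_pos: [0.5535, 0.1853, 0.1017]
ee_rot: [0.999, -0.034, -0.004, 0.001]
force: [-21.0, 0.7, 17.5]
opening: 0.197
gripper_force: 30.0
```

Stop reached: the handle resists with 21 N after about 750°. Releasing, rising, and looking at the bed and pin from above.

```bash
python3 -m creep '[0,0,0,0,0,0,60, 0,0,0,0,0,0,60, 0,0,0,0,0,0,60, 0,0,0.9,0,0,0,60, 0,0,0.9,0,0,0,60, 0,0,0.9,0,0,0,60, 0,0,0.9,0,0,0,60, 0,0,0.9,0,0,0,60]'
python3 -m creep '[-0.7,-1,0.3,0,0,0,60, -0.7,-1,0.3,0,0,0,60, -0.7,-1,0,0,0,0,60, -0.7,-1,0,0,0,0,60, -0.7,-1,0,0,0,0,60, 0,0,0,0,0,0,100]'
python3 - <<'E'
from h import *
s=sensors.get_state();f=eyes.grab_frame("wrist");save("w2",f["frame"]);W=world(f,s);z=W[...,2]
hsv=cv2.cvtColor(f["frame"],cv2.COLOR_RGB2HSV);print(s["ee_pos"])
b=(z>.074)&(z<.084)&(abs(W[...,1]-.033)<.1)&(abs(W[...,0]-.56)<.1)
p=W[b];print(len(p),p.mean(0),cv2.minAreaRect(p[:,:2].astype(np.float32)))
m=(abs(W[...,1]-.033)<.03)&(abs(W[...,0]-.56)<.03)&(z>.0795)&(z<.095);p=W[m];print(len(p),p.mean(0) if len(p) else 0)
m=(abs(W[...,1]-.033)<.03)&(abs(W[...,0]-.56)<.03)&(hsv[...,1]>90);p=W[m];print(len(p),p.mean(0),np.argwhere(m).mean(0),np.percentile(p,[3,97],axis=0).round(4).tolist())
E
```

```text
t: 14.78
ee_pos: [0.5573, 0.184, 0.2379]
ee_rot: [0.999, -0.035, 0.0, 0.0]
force: [0.8, 0.1, 0.6]
opening: 0.599
gripper_force: 0.0
t: 15.52
ee_pos: [0.4514, 0.0318, 0.2553]
ee_rot: [0.999, -0.037, 0.0, 0.001]
force: [0.9, -0.0, -0.2]
opening: 0.653
gripper_force: 0.0
[0.4513863  0.03178101 0.25526915]
29223 [0.56014993 0.03446045 0.07688404] ((0.5565338730812073, 0.03476067632436752), (0.14027060568332672, 0.14004230499267578), 85.96159362792969)
122 [0.55654132 0.03471302 0.08367259]
118 [0.55630285 0.03451932 0.08367367] [103.75423729 300.94915254] [[0.5521, 0.0304, 0.0809], [0.561, 0.0386, 0.0858]]
```

View pics/w2.png

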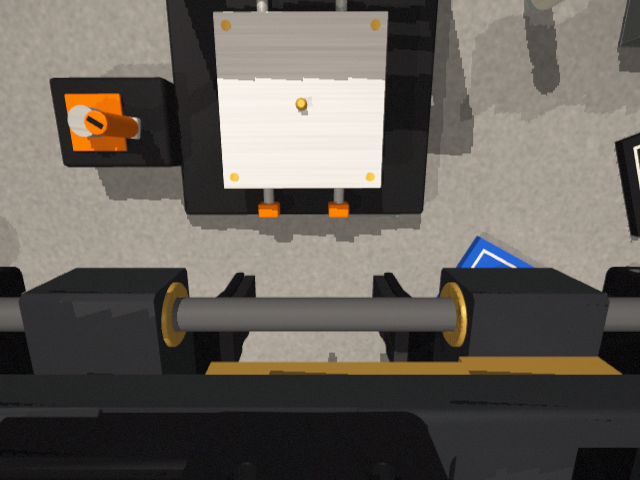

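The picture shows the full bed with the brass pin at (104,301), giving (0.556, 0.035), yaw -4.0°. The carriage is well out from the head. Next, the plate.

```bash
python3 -m creep '[-0.18,-1,0,0,0,0.33,65, -0.18,-1,0,0,0,0.33,65, -0.18,-1,0,0,0,0.33,65, -0.18,-1,0,0,0,0.33,65, -0.18,-1,0,0,0,0.33,65, -0.18,-1,0,0,0,0.33,65, -0.18,-1,0,0,0,0.33,65, -0.18,-1,0,0,0,0.33,65]'
python3 -m creep '[-0.18,-1,0,0,0,0.33,65, -0.18,-1,0,0,0,0.33,65, -0.18,-1,0,0,0,0.33,65, -0.18,-1,0,0,0,0.33,65, -0.18,-1,0,0,0,0.33,65, 0,0,0,0,0,0,65]'
cat > pl.py <<'E'
from h import *
s=sensors.get_state();f=eyes.grab_frame("wrist");save("w3",f["frame"]);W=world(f,s);z=W[...,2];print(s["ee_pos"].round(4))
hsv=cv2.cvtColor(f["frame"],cv2.COLOR_RGB2HSV)
b=(abs(W[...,1]+.355)<.1)&(abs(W[...,0]-.468)<.1)
p=W[b&(z>.041)&(z<.049)];print("grip",len(p),p.mean(0),cv2.minAreaRect(p[:,:2].astype(np.float32)))
p=W[b&(z>.0065)&(z<.049)];print("plate",len(p),cv2.minAreaRect(p[:,:2].astype(np.float32)))
R=Rn.from_quat(s["ee_rot"]).as_matrix();print("tool yaw",np.degrees(np.arctan2(R[1,0],R[0,0])))
E
python3 pl.py
```

```text
t: 16.58
ee_pos: [0.4096, -0.2059, 0.255]
ee_rot: [0.997, 0.082, 0.0, 0.0]
force: [0.3, 0.5, -0.4]
opening: 0.654
gripper_force: 0.0
t: 17.32
ee_pos: [0.3819, -0.3572, 0.2544]
ee_rot: [0.989, 0.151, -0.0, -0.0]
force: [-0.1, -0.2, -0.5]
opening: 0.649
gripper_force: 0.0
[ 0.3819 -0.3572  0.2544]
grip 1386 [ 0.46516245 -0.35488894  0.04274951] ((0.4643452763557434, -0.35517996549606323), (0.05856640636920929, 0.021675243973731995), 17.571455001831055)
plate 9446 ((0.46468302607536316, -0.3552485704421997), (0.11031921952962875, 0.09016557782888412), 16.983741760253906)
tool yaw 17.382938727067078
```

```bash
python3 -m creep '[0.92,0.02,0,0,0,-0.02,65, 0.92,0.02,0,0,0,-0.02,65, 0.92,0.03,0,0,0,-0.02,65, 0,0,-1,0,0,0,65, 0,0,-1,0,0,0,65, 0,0,-1,0,0,0,65, 0,0,-1,0,0,0,65, 0,0,-1,0,0,0,65]'
python3 -m creep '[0,0,-1,0,0,0,65, 0,0,-0.8,0,0,0,65, 0,0,-0.61,0,0,0,65, 0,0,0,0,0,0,10, 0,0,0,0,0,0,10, 0,0,0,0,0,0,10, 0,0,0,0,0,0,10, 0,0,0,0,0,0,10]' 40
```

```text
t: 18.38
ee_pos: [0.4659, -0.3517, 0.1041]
ee_rot: [0.989, 0.15, 0.0, -0.0]
force: [-0.6, -0.9, 0.5]
opening: 0.65
gripper_force: 0.0
t: 19.38
ee_pos: [0.4651, -0.354, 0.0335]
ee_rot: [0.989, 0.149, 0.0, 0.001]
force: [-0.2, -0.2, 3.8]
opening: 0.249
gripper_force: 40.0
```

```bash
python3 -m creep '[0,0,0.3,0,0,0,10, 0,0,0.8,0,0,0,10, 0,0,1,0,0,0,10, 0,0,1,0,0,0,10, 0,0,1,0,0,0,10, 0,0,1,0,0,0,10, 0.233,1,0,0,0,-0.325,10, 0.233,1,0,0,0,-0.325,10]'
python3 -m creep '[0.233,1,0,0,0,-0.325,10, 0.233,1,0,0,0,-0.325,10, 0.233,1,0,0,0,-0.325,10, 0.233,1,0,0,0,-0.325,10, 0.233,1,0,0,0,-0.325,10, 0.233,1,0,0,0,-0.325,10, 0.233,1,0,0,0,-0.325,10, 0.233,1,0,0,0,-0.325,10]'
python3 -m creep '[0.233,1,0,0,0,-0.325,10, 0.233,1,0,0,0,-0.325,10, 0.233,0.9,0,0,0,-0.325,10, 0,0,0,0,0,0,10, 0,0,0,0,0,0,10]'
python3 - <<'E'
from h import *
s=sensors.get_state();tp=s["ee_pos"];R=Rn.from_quat(s["ee_rot"]).as_matrix();print(tp.round(4),np.degrees(np.arctan2(R[1,0],R[0,0])))
for c in("top","scene","wrist"):
  f=eyes.grab_frame(c);W=world(f,s);z=W[...,2];im=f["frame"]
  if c=="scene": save("s3",cv2.resize(im[230:400,250:480],(690,510)))
  h0=tp[2]-.0335+.01
  b=(abs(z-h0)<.007)&(abs(W[...,0]-tp[0])<.09)&(abs(W[...,1]-tp[1])<.09)
  p=W[b];print(c,len(p)); 
  if len(p)>50: print(np.median(p[:,2]),cv2.minAreaRect(p[:,:2].astype(np.float32)))
E
```

```text
t: 20.38
ee_pos: [0.4785, -0.2926, 0.1863]
ee_rot: [0.993, 0.121, 0.0, -0.0]
force: [0.4, 0.4, -2.5]
opening: 0.252
gripper_force: 40.0
t: 21.38
ee_pos: [0.5343, -0.0524, 0.1859]
ee_rot: [1.0, 0.008, -0.0, 0.0]
force: [0.2, -0.2, -2.6]
opening: 0.248
gripper_force: 40.0
t: 22.0
ee_pos: [0.5553, 0.0328, 0.1857]
ee_rot: [0.999, -0.034, -0.0, 0.0]
force: [-1.1, -0.4, -1.3]
opening: 0.25
gripper_force: 40.0
[0.5553 0.0328 0.1857] -3.936868761844148
top 34
scene 1004
0.16271669779582532 ((0.5583643317222595, 0.03217422217130661), (0.0904165506362915, 0.1139228343963623), 85.810791015625)
wrist 16630
0.16102017285754344 ((0.5616418719291687, 0.03278964012861252), (0.09033551067113876, 0.0956597849726677), 85.98370361328125)
```

View pics/s3.png

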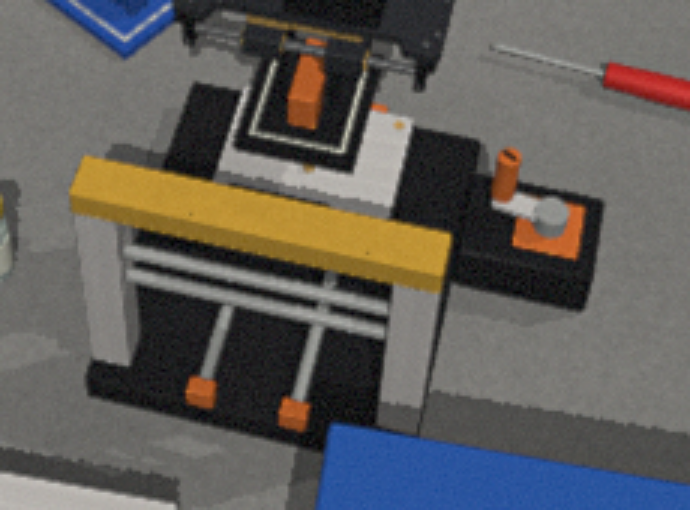

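The picture shows the plate held square above the bed at (300,110), with the crank handle standing free. The plate centre measures about (0.5545, 0.0333) against the pin's (0.5564, 0.0347). Shifting and lowering.

```bash
python3 -m creep '[0.067,0.047,-0.7,0,0,0,10, 0,0,-0.7,0,0,0,10, 0,0,-0.6,0,0,0,10, 0,0,0,0,0,0,10]'
python3 -m creep '[0,0,-0.1,0,0,0,10, 0,0,-0.1,0,0,0,10, 0,0,0,0,0,0,10]'
python3 -m creep '[0,0,-0.1,0,0,0,10, 0,0,0,0,0,0,10]'
python3 -m creep '[0,0,-0.1,0,0,0,10, 0,0,0,0,0,0,10]'
```

```text
t: 22.65
ee_pos: [0.5567, 0.0344, 0.1245]
ee_rot: [0.999, -0.035, -0.001, 0.0]
force: [-0.1, -0.1, -1.9]
opening: 0.25
gripper_force: 40.0
t: 23.02
ee_pos: [0.5577, 0.0349, 0.12]
ee_rot: [0.999, -0.034, 0.0, 0.0]
force: [0.1, -0.8, -3.0]
opening: 0.249
gripper_force: 40.0
t: 23.28
ee_pos: [0.5575, 0.0349, 0.1166]
ee_rot: [0.999, -0.034, -0.0, 0.0]
force: [-1.0, -0.1, -2.6]
opening: 0.251
gripper_force: 40.0
t: 23.52
ee_pos: [0.5574, 0.0349, 0.1135]
ee_rot: [0.999, -0.034, -0.0, 0.0]
force: [-0.5, -0.8, -1.8]
opening: 0.252
gripper_force: 40.0
```

```bash
python3 -m creep '[0,0,-0.067,0,0,0,10, 0,0,0,0,0,0,10]'
python3 -m creep '[0,0,-0.067,0,0,0,10, 0,0,0,0,0,0,10]'
python3 - <<'E'
from h import *
s=sensors.get_state();f=eyes.grab_frame("wrist");W=world(f,s);z=W[...,2]
tp=s["ee_pos"];b=(abs(W[...,1]-tp[1])<.09)&(abs(W[...,0]-tp[0])<.09)
h,e=np.histogram(z[b&(z>.06)&(z<.11)],bins=25);print([(round(a,3),int(n)) for a,n in zip(e,h) if n>50])
E
```

```text
t: 23.78
ee_pos: [0.5576, 0.035, 0.1116]
ee_rot: [0.999, -0.034, -0.0, 0.0]
force: [-0.3, -0.4, -2.0]
opening: 0.249
gripper_force: 40.0
t: 24.02
ee_pos: [0.5577, 0.035, 0.1103]
ee_rot: [0.999, -0.034, 0.0, 0.0]
force: [-3.8, -0.4, 6.6]
opening: 0.249
gripper_force: 40.0
[(np.float64(0.073), 568), (np.float64(0.074), 10756), (np.float64(0.076), 5674), (np.float64(0.077), 125), (np.float64(0.083), 1560), (np.float64(0.085), 12311), (np.float64(0.086), 2570), (np.float64(0.091), 66), (np.float64(0.092), 56), (np.float64(0.094), 69), (np.float64(0.095), 76), (np.float64(0.097), 66), (np.float64(0.098), 77), (np.float64(0.1), 66), (np.float64(0.101), 83), (np.float64(0.103), 82), (np.float64(0.104), 95), (np.float64(0.106), 77), (np.float64(0.107), 91), (np.float64(0.108), 86)]
```

Plate top is about 10.5 mm above the bed, so it lies flat, home over the pin. Pressing now.

```bash
python3 -m creep '[0,0,0,0,0,0,10, 0,0,-0.067,0,0,0,10, 0,0,-0.067,0,0,0,10, 0,0,0,0,0,0,10]' 60
python3 -m creep '[0,0,-0.067,0,0,0,10, 0,0,-0.067,0,0,0,10, 0,0,0,0,0,0,10, 0,0,0,0,0,0,10]'
```

```text
t: 24.58
ee_pos: [0.5578, 0.035, 0.1069]
ee_rot: [0.999, -0.034, 0.0, 0.0]
force: [-6.2, -1.2, 12.6]
opening: 0.253
gripper_force: 60.0
t: 25.08
ee_pos: [0.5581, 0.0349, 0.1038]
ee_rot: [0.999, -0.034, 0.001, 0.0]
force: [-7.9, -1.3, 18.7]
opening: 0.244
gripper_force: 60.0
```

Sideways force of 8 N on x is near the carriage's holding limit; easing it off.

```bash
python3 -m creep '[-0.05,0,0,0,0,0,10, 0,0,0,0,0,0,10]'
python3 - <<'E'
from h import *
s=sensors.get_state();f=eyes.grab_frame("wrist");W=world(f,s);z=W[...,2];tp=s["ee_pos"];im=f["frame"]
print(s["force"],tp);save("w4",im)
b=(abs(W[...,1]-.0347)<.085)&(abs(W[...,0]-.5564)<.085)
lo=W[b&(z>.06)&(z<.0755)];hi=W[b&(z>.0755)&(z<.085)];print("bed",len(lo),np.median(lo[:,2]),cv2.minAreaRect(lo[:,:2].astype(np.float32)))
print("plate",len(hi),np.median(hi[:,2]),cv2.minAreaRect(hi[:,:2].astype(np.float32)))
E
```

```text
t: 25.32
ee_pos: [0.558, 0.0349, 0.1045]
ee_rot: [0.999, -0.034, 0.002, 0.0]
force: [-2.7, -1.7, 16.8]
opening: 0.247
gripper_force: 60.0
[-2.66311366 -1.74276465 16.78273154] [0.55804929 0.03492881 0.10447191]
bed 17112 0.0698804391899814 ((0.5959153175354004, 0.03190372884273529), (0.14015835523605347, 0.06147198751568794), 86.16339874267578)
plate 16439 0.07987245921956773 ((0.5645383596420288, 0.03490033000707626), (0.09042076021432877, 0.09536980092525482), 86.09375762939453)
```

View pics/w4.png

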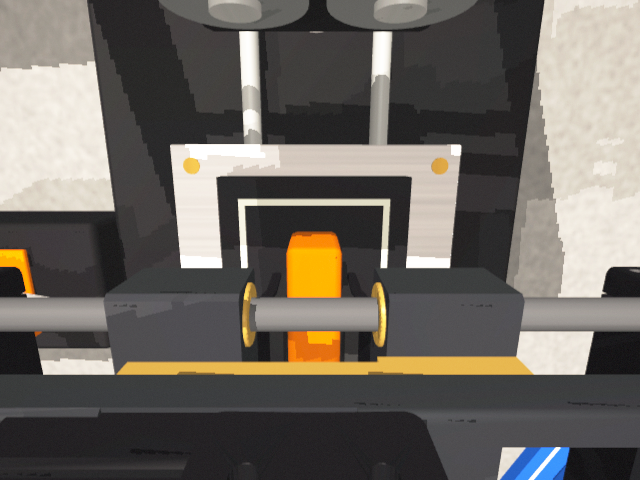

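The plate lies centred and square on the bed (edge margins even; bed front edge at row 147, unchanged from before). The bed has sunk about 5.3-6 mm. A little more press for margin.

```bash
python3 -m creep '[-0.02,0,-0.05,0,0,0,10, -0.02,0,-0.05,0,0,0,10, 0,0,0,0,0,0,10, 0,0,0,0,0,0,10]'
python3 - <<'E'
from h import *
s=sensors.get_state();f=eyes.grab_frame("wrist");W=world(f,s);z=W[...,2]
b=(abs(W[...,1]-.0347)<.085)&(abs(W[...,0]-.5564)<.085)
lo=W[b&(z>.06)&(z<.0735)];hi=W[b&(z>.0735)&(z<.083)];r=cv2.minAreaRect(lo[:,:2].astype(np.float32));print(np.median(lo[:,2]),np.median(hi[:,2]),r,lo[:,0].max(),s["force"])
E
```

```text
t: 25.88
ee_pos: [0.558, 0.035, 0.1024]
ee_rot: [0.999, -0.035, 0.004, -0.0]
force: [-0.3, -2.0, 21.1]
opening: 0.244
gripper_force: 60.0
0.06779132191905837 0.07777765068148057 ((0.5959810614585876, 0.03213739022612572), (0.140839084982872, 0.06141143664717674), 86.13581085205078) 0.6312628936602092 [-0.30075058 -2.04050396 21.08525537]
```

Bed down about 7.4 mm, plate flat (10 mm above the bed), carriage unmoved, sideways force near zero. Handing in.

```bash
python3 -c "
from rig import workorder
print(workorder.close_job())"
```

```text
the job is handed in; nothing more can be done
None
```

The crank is at its stop with the bed fully out, and the job was handed in at about 26 s with the plate flat over the pin, still held, and the bed pressed down about 7 mm; the first grip on the crank handle slipped and was redone, and no verdict came back.

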